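Grease the feed-roller bearing with a push grease gun

TASK

Pick up the push grease gun and press its coupler squarely onto the tilted grease nipple of the feed-roller bearing until it snaps over the nipple's balls, then push it fully home against the spring-loaded valve pin so that the valve stays open. Finish while still gripping the gun and pushing it home: do not let go. Leave the grease tin, the spare bearing and the spanner where they are.

Things in the scene. Friction and masses are not known exactly. Their poses are not given: they have to be found in the camera images.
- gun_mid (a point): Centre (half-way up) of the loose push grease gun, 116 mm tall, 0.2-0.35 kg, standing on the bench on its mouth. From the mouth up: round steel nose 40 mm across, 34 mm long; square aluminium body 34 x 34 mm, 34-104 mm up; black cap 26 mm across. Grip the flats, best 75 mm up (17 mm above this point). z: along the gun, mouth to cap; x, y square to the flats.
- gun_mouth (a point): Centre of the coupler mouth, the open end on which the gun stands, 58 mm from gun_mid along the gun's axis; axes as gun_mid. Its lip is 5 mm thick with a hole 19 mm across; behind it the bore is 28 mm across; the bore's flat floor lies 34 mm in from the mouth.
- gun: The whole gun, origin at gun_mouth, axes as gun_mid.
- unit: Feed-roller unit, fixed: a steel base plate 150 x 320 mm, 10 mm thick, with a dark roller (68 mm across, 170 mm long) on a shaft between two green pillow-block bearings 100 mm tall and 240 mm apart. Origin on the bench under the bearing that has the nipple; the other lies along +y (robot's left). y along the shaft, -x is the side facing the robot.
- nipple: The ball-lock grease nipple on top of one green bearing, fixed to it; it leans 25 degrees from vertical, square to the shaft, to the side facing the robot. Origin at its foot on the bearing, 98 mm above the bench, 19 mm to -x of the unit's origin; z outward along the nipple (line the gun's z up with it, push along -z); y along the shaft. Round, so the gun may be turned any way about z.
- nipple_top (a point): Tip of the nipple's brass stem, 34 mm out along its axis. From the origin out: steel flange 30 mm across to 4 mm (the mouth stops on it: fully home), stem 16 mm across to 34 mm, tapered to 10 mm at the tip. Three sprung balls 18.5 mm out stand out to 12.5 mm from the axis; they yield to a coupler pushed on and spring out behind its lip (the snap).
- valve_pin (a joint): How far the pin in the nipple's tip (7 mm across, standing out 11 mm) is pushed in, m. 0 at rest; the snap, at about 10 N of push, comes with the mouth 9-11 mm above the nipple's origin; there the pin is in by 0-0.002; fully home 0.007. Its spring pushes back with 4 N at rest, 10 N fully home. Let go, the gun is pushed back to about 0.002.
- tin: Bystander: closed aluminium grease tin, 68 mm across, 58 mm tall, loose on the bench; origin at the centre of its underside.
- spare_bearing: Bystander: loose steel ring (spare bearing) lying flat, 62 mm outside, 30 mm inside, 18 mm tall; origin at the centre of its underside.
- spanner: Bystander: steel spanner 160 mm long lying on the bench between the other loose things and the unit; origin at the middle of its underside.
There are look-alikes about, which are no part of the job. Leave any red or yellow look-alike of the gun alone.

How it is judged:
By the outcome, as a careful person would: the job done as asked, in the order asked, and still so for the second after the job is handed in, while the arm keeps its last pose, push and grip.
It also fails if it takes over 38 s, if anything falls off the work surface, if the arm or the gripper's body presses on something with over 40 N, if the wrist force passes 120 N, or if a joint passes its speed limit or range.

ROBOT

A 6-joint arm with a two-finger parallel gripper is mounted at the origin on the work surface. World frame = base frame: x ahead of the robot, y to its left, z up, the work surface at z = 0. Lengths are in mm, angles in rad, forces in N, time in s.
With the tool pointing down it reaches from about 250 to 800 mm from the base axis. Payload 3.9 kg.
Tool frame: the origin (TCP) lies on the centre line of the jaws, within the pads' length; the fingertips stand 8 mm ahead of it and the grasp point (between the pads) lies 11 mm behind it; z points along the fingers, y is the line along which they close (so a half turn about z gives the same grasp; the last joint's range is limited). The gripper opens to 85 mm and grips with 20 to 120 N. Pads are 22 mm wide; open, the fingers measure 114 mm over their backs; the gripper's body (76 mm by 85 mm) begins 54 mm behind the grasp point. The pads swing forward as they close: fully open they stand 13 mm farther back than shut.
Start: joints at [-1.165, 0.26, -0.138, 1.173, 0, 1.571], TCP at [207.24, -482.355, 239.304] pointing down, gripper open.
Joint ranges: [-2.78, 2.78], [-0.83, 1.72], [-1.28, 1.37], [-1.9, 2.12], [-1.57, 1.48], [-3.14, 3.14]. Speed limits (rad/s): [2.57, 2.57, 3.14, 3.14, 3.14, 3.14].

INTERFACE

Orientations are given as a unit quaternion [x, y, z, w].
In Python, from workcell import r gives the robot as it stands. The module is installed in compiled form; this text tells all that it offers.
- The arm moves only by the tool apply_moves, never from a script. Its argument "rows" is a list of rows, each a list of 7 numbers: the shift along the tool's x, y, z each as a share of 12 cm, from -1 to 1, then the turn, a rotation vector about the tool's x, y, z each as a share of pi/2 rad, from -1 to 1, then the gripper's target within -1 to 1 (shut at 1, half-way at 0, fully open at -1). A call has 1 to 5 rows; each row is the pose to reach, as a shift and turn from the pose commanded when the call began, along the tool's axes at that moment; what a row does not reach only later rows make up. A row lasts 1/12 s, in which the tool goes at most 41.7 mm and 7.16 degrees, less where a joint would pass 70% of its speed; a pose out of reach is approached as far as the arm can. A call with a number of a shift or a turn outside -1 to 1 is refused whole. A call with a gripper value outside its range is refused whole. The fingers move at their own pace and stop on an object; "force" is the grip in N (left out, the last holds). Time passes only in rows, so rows that repeat a pose let the fingers close. It gives the time, the measured TCP pose, the force, the opening and the grip force at its end, in the units of the state.
- r.read_state(): the state, without advancing time (a new reading comes with each control period).
- r.camera(name): name is "scene" or "top"; returns the picture (420x560x3 uint8, red, green, blue); there is no depth.
- r.calibration(name): a dict with "fx", "fy", "cx", "cy" (pixels), "cam_to_world" (4x4, takes a point from camera to world coordinates). Camera axes: x right, y down, z forward; pixel columns grow to the right and rows downward; lengths in mm; the calibration is good to about 2 mm. A picture is of the moment at which its call begins. calibration takes no time and is no camera call.
- r.job_done(): hands the job in; it is judged then, once.
Trained networks look in the newest picture that a camera, given by its name, has taken for a name from the list of things; names that differ only in an ending like _2 or _b are one class to them, and where a whole thing is asked for, a point or a joint stands for the part that bears it (a point fixed in the world has none). Each returns a list of dicts, best first, with "conf" (0 to 1); they miss things now and then, are a little off and sometimes report something else, mostly with a low value. They report only what shows in the picture. A call takes as long as a camera call. They do not tell look-alikes from the thing itself.
- r.look_for(thing, camera): "bbox" ([left, top, right, bottom] in pixels, round what is visible of it).
- r.outline_of(thing, camera): "pixels" (420x560 bool, what is visible of it) and "bbox" ([left, top, right, bottom] in pixels, round what is visible of it).
The state is a dict: "time_s": time; "joints": joint angles; "joint_velocities": joint speeds; "joint_torque": joint torques, N m; "ee_pos": TCP position; "tcp_rot": TCP orientation; "wrist_force": force on the tool from outside, world axes, zero at the start; "torque": the same for the moment, N m; "finger_gap": opening from 0.0 (shut) to 1.0 (fully open); "grasp_force": force on a finger pad.
Only numpy, scipy, OpenCV 4.12 (cv2) and the standard library are available. Lean on these libraries where they do the work, as an engineer would, in place of code of your own. Each camera call takes 0.05 s, during which the arm holds its last target. There are 200 camera calls.

## Working session

There is one attempt and no reset: what is moved stays moved. The work goes in short steps, Python scripts to look and compute and a tool call to move; the robot and the scene stay as the last step left them, time stands still between calls to the robot, and variables do not carry over. Pictures are saved under pics/ and viewed, at most 10 in all, crops included, and the job is handed in when it is done.

Besides the shell and the picture viewer there is one more tool, called after "Emit:" as name(argument=value, ...), one argument or row to a line, values as JSON. apply_moves: Moves the arm, as the interface text tells. Shift numbers are shares of 12 cm and turn numbers shares of pi/2 rad, none past 1 either way. Its arguments: {"type":"object","properties":{"rows":{"type":"array","items":{"type":"array","items":{"type":"number","minimum":-1,"maximum":1}}},"force":{"type":"number"}},"required":["rows"]}

```bash
mkdir -p pics; cat > h.py <<'E'
from workcell import r
import numpy as np, cv2
from scipy.spatial.transform import Rotation as R
def ray(cam,u,v):
    c=r.calibration(cam); T=np.array(c["cam_to_world"])
    d=T[:3,:3]@np.array([(u-c["cx"])/c["fx"],(v-c["cy"])/c["fy"],1]); return T[:3,3],d/np.linalg.norm(d)
def proj(cam,p):
    c=r.calibration(cam); T=np.linalg.inv(np.array(c["cam_to_world"])); q=T[:3,:3]@np.array(p)+T[:3,3]
    return np.array([c["fx"]*q[0]/q[2]+c["cx"],c["fy"]*q[1]/q[2]+c["cy"]])
def onz(cam,u,v,z):
    o,d=ray(cam,u,v); return o+d*(z-o[2])/d[2]
def tri(rays):
    A=sum(np.eye(3)-np.outer(d,d) for o,d in rays); b=sum((np.eye(3)-np.outer(d,d))@o for o,d in rays); return np.linalg.solve(A,b)
def save(cam,f): 
    im=r.camera(cam); cv2.imwrite(f,im[:,:,::-1]); return im
E
python3 - <<'E'
from h import *
np.set_printoptions(precision=1,suppress=True)
ims=[save(c,f"pics/{c}0.png") for c in("scene","top")]
for c in("scene","top"):
    k=r.calibration(c);print(c,k["fx"],k["cx"],k["cy"],np.array(k["cam_to_world"]).tolist())
    for t in("gun","nipple","unit","tin","spare_bearing","spanner"):
        for d in r.look_for(t,c): print(c,t,round(d["conf"],2),np.round(d["bbox"],1))
print(r.read_state())
cv2.imwrite("pics/both0.png",cv2.resize(np.hstack(ims)[:,:,::-1],None,fx=.71,fy=.71))
E
```

```text
scene 379.4208400401716 280.28225826426575 206.47403400187494 [[0.7414074722667574, 0.34820355927831775, -0.5736455712135575, 1003.3763294477853], [0.6705602078164279, -0.4172496512061316, 0.6133936226123898, -617.3240578919414], [-0.025767571872543606, -0.8394385086915377, -0.5428434602770128, 547.8318214152548], [0.0, 0.0, 0.0, 1.0]]
scene gun 0.93 [205.5 180.8 223.2 222.3]
scene gun 0.93 [220.6 211.  242.5 261.1]
scene gun 0.82 [238.9 187.8 255.9 237.8]
scene nipple 0.56 [348.9 171.4 365.2 189.4]
scene unit 0.82 [329.  165.1 466.1 245.3]
scene unit 0.59 [234.2 187.6 251.9 237.5]
scene tin 0.69 [266.7 253.1 302.9 300.6]
scene spare_bearing 0.68 [160.  265.2 195.6 294.6]
scene spanner 0.77 [294.9 249.8 359.3 292.4]
scene spanner 0.68 [233.9 189.5 253.  236.2]
top 545.9973578686512 280.81410363752514 210.4963739979295 [[-0.009573155804869355, -0.994650605867824, 0.1028519661197905, 398.011925541278], [-0.9997349693049143, 0.011673873284503557, 0.019842173052351766, -110.76669861903831], [-0.020936710267800366, -0.10263475497758148, -0.9944987487341821, 1146.489029000326], [0.0, 0.0, 0.0, 1.0]]
top gun 0.85 [334.8 214.2 358.8 235.3]
top gun 0.81 [294.2 239.3 316.4 258. ]
top gun 0.72 [ 82.5  83.2 242.  196.7]
top gun 0.6 [301.6 281.4 326.1 305. ]
top nipple 0.71 [191.1 152.6 214.3 169.9]
top unit 0.88 [ 80.4  85.  240.8 197.7]
top unit 0.19 [325.4 139.  358.4 171.8]
top tin 0.96 [325.5 140.1 356.6 173.1]
top spare_bearing 0.67 [388.5 221.4 421.7 250.9]
top spanner 0.68 [288.9 110.2 302.7 179.5]
{'time_s': 0.7, 'joints': array([-1.2,  0.3, -0.1,  1.2, -0. ,  1.6]), 'joint_velocities': array([-0.,  0., -0.,  0.,  0., -0.]), 'joint_torque': array([ -0. , -40.5,  25.4,   0. ,  -0. ,  -0. ]), 'ee_pos': array([ 207.2, -482.3,  239.3]), 'tcp_rot': array([ 1. ,  0.2, -0. ,  0. ]), 'wrist_force': array([ 0.1,  0.1, -0.2]), 'torque': array([-0. , -0.1,  0. ]), 'grasp_force': 0.0, 'finger_gap': 0.9987414727706334}
```

```bash
python3 - <<'E'
import cv2,numpy as np
a=cv2.imread("pics/scene0.png")[165:275,195:265];b=cv2.imread("pics/top0.png")[205:315,285:370]
n=cv2.imread("pics/top0.png")[130:200,150:250]; m=cv2.imread("pics/scene0.png")[155:225,320:420]
A=np.hstack([cv2.resize(x,(int(x.shape[1]*330/x.shape[0]),330),interpolation=cv2.INTER_CUBIC) for x in(a,b)])
B=np.hstack([cv2.resize(x,None,fx=3.5,fy=3.5,interpolation=cv2.INTER_CUBIC) for x in(n,m)])
W=max(A.shape[1],B.shape[1]);f=lambda x:cv2.copyMakeBorder(x,0,0,0,W-x.shape[1],0)
cv2.imwrite("pics/crop1.png",np.vstack([f(A),f(B)]))
E
```

```text
(no output)
```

View pics/both0.png

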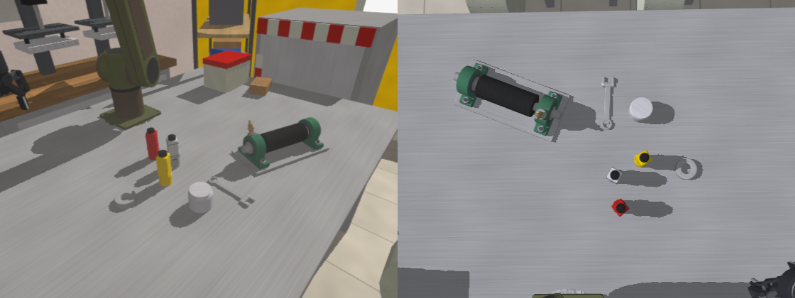

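View pics/crop1.png

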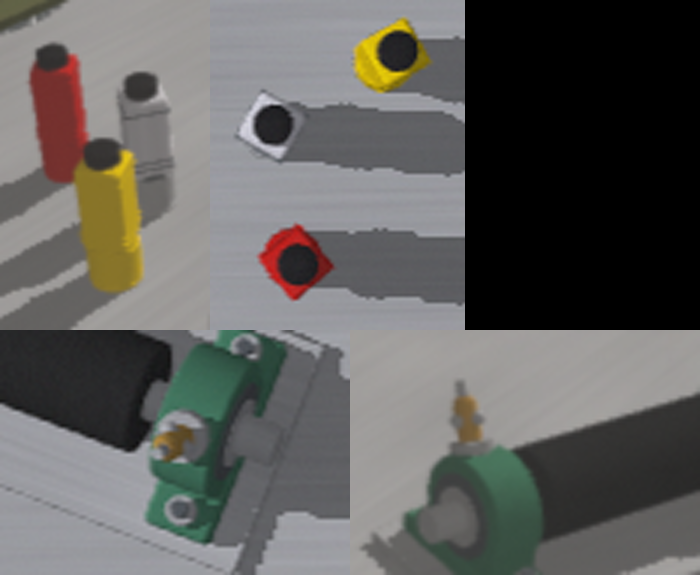

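The pictures show three gun-shaped things. Red is at scene (214,201) and top (~310,293). Yellow is at scene (231,236) and top (~347,225). The plain aluminium one with a round steel nose is at scene (247,212) and top (305,248). The aluminium one fits the description, and the crop confirms it. The nipple is on the robot-side right bearing, at top (200,161) and scene (356,180).

```bash
python3 - <<'E'
from h import *
from scipy.optimize import least_squares
np.set_printoptions(precision=2,suppress=True)
S=cv2.imread("pics/scene0.png");T=cv2.imread("pics/top0.png")
def dark(im,x0,y0,x1,y1,t):
    m=np.zeros(im.shape[:2],np.uint8); m[y0:y1,x0:x1]=im[y0:y1,x0:x1].max(2)<t
    n,l,st,ce=cv2.connectedComponentsWithStats(m); i=1+st[1:,4].argmax(); return l==i,ce[i],st[i]
for t in (60,75):
    _,ct,st=dark(T,296,238,318,262,t);_,cs,ss=dark(S,232,182,258,206,t)
    rt,rs=ray("top",*ct),ray("scene",*cs);p=tri([rt,rs]);print("cap",ct,st[:5],cs,ss[:5],p,proj("top",p)-ct,proj("scene",p)-cs, onz("top",*ct,116))
# roller
mt,c,st=dark(T,90,90,205,175,60);print(st);rect=cv2.minAreaRect(np.argwhere(mt)[:,::-1].astype(np.float32));print(rect)
uv=np.argwhere(mt)[:,::-1];
ctr=uv.mean(0);ax=np.linalg.svd(uv-ctr,full_matrices=False)[2][0]
a,b=[onz("top",*(ctr+s*ax),60) for s in(-40,40)];d=b-a;d*=np.sign(d[1]);print("roller pca",a,b,"shaft yaw",np.degrees(np.arctan2(d[1],d[0]))-90)
a_=np.radians(rect[2]); 
for q in (0,90):
    v=np.array([np.cos(a_+np.radians(q)),np.sin(a_+np.radians(q))]);a,b=[onz("top",*(np.array(rect[0])+s*v),60) for s in(-40,40)];d=b-a;d*=np.sign(d[1]);print("rect",np.degrees(np.arctan2(d[1],d[0]))-90,a,b)
# nipple: brass mask
for n,im,(x0,y0,x1,y1) in(("top",T,(185,148,216,172)),("scene",S,(345,160,370,192))):
    h=cv2.cvtColor(im,cv2.COLOR_BGR2HSV);m=np.zeros(im.shape[:2],bool);m[y0:y1,x0:x1]=((h[...,0]>8)&(h[...,0]<28)&(h[...,1]>90)&(h[...,2]>80))[y0:y1,x0:x1]
    q=np.argwhere(m)[:,::-1];print(n,len(q),q.mean(0),q.min(0),q.max(0))
# gun square
h=cv2.cvtColor(T,cv2.COLOR_BGR2HSV)
c=T[236:262,290:320].max(2);print(c)
for t in("gun",):
    for d in r.outline_of(t,"top"):
        b=d["bbox"]; 
        if abs((b[0]+b[2])/2-305)<8 and abs((b[1]+b[3])/2-248)<8: print(cv2.minAreaRect(np.argwhere(d["pixels"])[:,::-1].astype(np.float32)))
E
```

```text
cap [305.64 246.19] [300 240  12  13 125] [241.32 193.54] [237 190   9   8  57] [ 436.16 -137.17  108.83] [0.36 0.3 ] [ 0.39 -0.04] [ 436.46 -136.32  116.  ]
cap [305.97 246.2 ] [300 240  13  13 133] [241.44 193.47] [237 190  10   8  73] [ 436.38 -137.49  109.22] [0.2  0.17] [ 0.22 -0.02] [ 436.45 -136.94  116.  ]
[  99  103  100   62 3026]
((148.92620849609375, 132.60894775390625), (99.5975341796875, 35.49965286254883), 18.853160858154297)
roller pca [702.66 253.97  60.  ] [642.23  99.26  60.  ] shaft yaw -21.337479319646278
rect -19.77679658342967 [701.56 257.06  60.  ] [645.4  100.86  60.  ]
rect 72.12107598819912 [752.39 153.16  60.  ] [595.42 203.8   60.  ]
top 55 [199.35 161.24] [194 157] [204 166]
scene 58 [352.98 179.76] [350 174] [356 186]
[[155 156 156 156 157 156 157 157 158 159 158 158 193 178 141 130 149 159
  159 161 161 161 162 161 161 161 161 161 161 162]
 [159 159 159 159 159 159 160 158 158 161 162 210 216 203 180 160 141 142
  156 160 162 162 164 164 164 164 162 161 161 162]
 [156 157 156 155 156 156 155 156 155 156 175 208 209 203 204 196 176 155
  131 135 151 157
[... 2310 characters left out ...]
157 156 157 157 143 137 132 134 128 127 141 175
  159 106  92  96  97  97  96  97  97  96  97  96]
 [158 158 159 158 158 159 160 159 158 159 159 159 159 160 158 146 125 104
   94  96  99  99  99  98  99  98  98  98  97  99]
 [160 161 161 162 162 161 160 160 162 161 161 161 160 162 161 161 161 150
  129 150 161 161 160 160 160 162 162 161 162 161]
 [162 161 162 160 161 160 162 161 161 160 161 161 162 161 161 161 160 159
  159 159 158 159 159 157 159 159 158 159 159 159]
 [157 159 156 157 157 155 157 157 157 156 155 157 156 156 156 157 156 157
  155 157 157 156 156 156 157 157 156 156 157 156]]
((304.3000183105469, 247.40003967285156), (17.8885440826416, 19.230182647705078), 26.56505012512207)
```

```bash
python3 - <<'E'
import cv2,numpy as np
T=cv2.imread("pics/top0.png")[78:204,72:248];S=cv2.imread("pics/scene0.png")[160:195,335:385]
a=cv2.resize(T,None,fx=4.4,fy=4.4,interpolation=cv2.INTER_CUBIC)[:,:780]
cv2.imwrite("pics/unit.png",a)
E
```

```text
(no output)
```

View pics/unit.png

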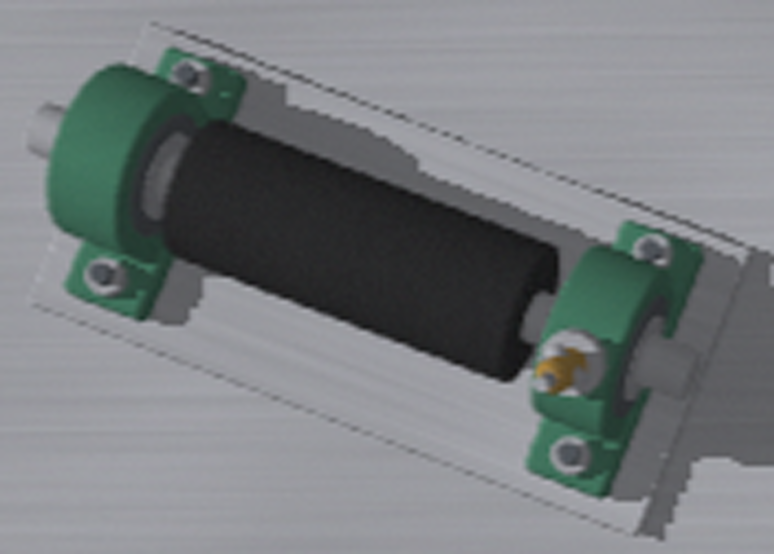

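```bash
cat > fit.py <<'E'
from h import *
from scipy.optimize import least_squares
np.set_printoptions(precision=2,suppress=True)
c=lambda x,y:(x/4.4+72-.4,y/4.4+78-.4)
obs=[((75,280,10),c(152,25)),((75,-40,10),c(752,250)),((-75,-40,10),c(635,532)),((-75,280,10),c(33,303))]
def U(p,q): a=p[2];return np.array([p[0]+np.cos(a)*q[0]-np.sin(a)*q[1],p[1]+np.sin(a)*q[0]+np.cos(a)*q[1],q[2]])
s=least_squares(lambda p:np.ravel([proj("top",U(p,q))-uv for q,uv in obs]),[620,30,-.36]);p=s.x
print("unit",p[:2],np.degrees(p[2]),s.fun)
foot=U(p,(-19,0,98));t=np.radians(25);nz=U([0,0,p[2]],(-np.sin(t),0,np.cos(t)))
print("foot",foot,"nz",nz)
for k in(0,4,19,34,45):print(k,foot+k*nz,proj("top",foot+k*nz),proj("scene",foot+k*nz))
s0=r.read_state();Rm=R.from_quat(s0["tcp_rot"]).as_matrix();print("tool axes cols\n",Rm)
y=np.degrees(np.arctan2(Rm[1,1],Rm[0,1]));print("tool y yaw",y)
def g(q): 
    a=q[2];return [np.array([q[0]+17*(i*np.cos(a)-j*np.sin(a)),q[1]+17*(i*np.sin(a)+j*np.cos(a)),104]) for i,j in((1,1),(1,-1),(-1,-1),(-1,1))]
pts=np.array([(302.5,236),(293.8,249.7),(307.5,257.5),(316,243.8)])
f=lambda q:np.ravel([pts[np.argmin(np.linalg.norm(pts-proj("top",w),axis=1))]-proj("top",w) for w in g(q)])
b=least_squares(f,[436,-137,np.radians(59)]);print("gun",b.x[:2],np.degrees(b.x[2]),b.fun)
E
python3 fit.py
```

```text
unit [624.71  55.51] -21.676977025258857 [-0.67 -0.75  0.56 -0.23  1.    1.05 -0.93 -0.16]
foot [607.05  62.53  98.  ] nz [-0.39  0.16  0.91]
0 [607.05  62.53  98.  ] [202.42 160.23] [354.43 187.66]
4 [605.48  63.16 101.63] [201.79 160.67] [354.13 186.  ]
19 [599.59  65.5  115.22] [199.39 162.34] [352.99 179.75]
34 [593.7   67.84 128.81] [196.93 164.05] [351.85 173.47]
45 [589.38  69.56 138.78] [195.08 165.34] [351.01 168.83]
tool axes cols
 [[ 0.92  0.39  0.  ]
 [ 0.39 -0.92 -0.  ]
 [-0.    0.   -1.  ]]
tool y yaw -66.74902750709064
gun [ 435.9  -135.28] 58.30500369401765 [ 1.1  -0.07  0.63  1.51 -1.19  0.11 -0.53 -1.53]
```

```bash
cat >> h.py <<'E'
def go(pos,y_yaw=None,Rt=None):
    s=r.read_state();M=R.from_quat(s["tcp_rot"]).as_matrix()
    if Rt is None:
        a=np.radians(y_yaw);y=np.array([np.cos(a),np.sin(a),0]);z=np.array([0,0,-1.]);Rt=np.c_[np.cross(y,z),y,z]
    d=M.T@(np.array(pos)-s["ee_pos"]);w=R.from_matrix(M.T@Rt).as_rotvec()
    print("t",round(s["time_s"],2),"mm",np.round(d,1),"share",np.round(d/120,3),"turn",np.round(w/(np.pi/2),3),"deg",np.round(np.degrees(w),1))
E
python3 -c "
from h import *
go((436.2,-136.5,200),-31.7)"
```

```text
t 0.75 mm [ 346.9 -227.4   39.3] share [ 2.891 -1.895  0.328] turn [ 0.     0.    -0.389] deg [  0.   0. -35.]
```

Emit:
apply_moves(
  rows=[
    [0.95, -0.64, 0, 0, 0, 0, -0.4],
    [0.95, -0.64, 0, 0, 0, 0, -0.4],
    [0.95, -0.64, 0, 0, 0, 0, -0.4],
    [0.95, -0.64, 0, 0, 0, 0, -0.4],
  ],
)

```text
time_s: 1.08
ee_pos: [282.9, -362.6, 239.3]
tcp_rot: [0.979, 0.203, 0.001, -0.001]
wrist_force: [-0.8, -0.2, 0.4]
finger_gap: 0.7
grasp_force: 0.0
```

Emit:
apply_moves(
  rows=[
    [0.95, -0.64, 0, 0, 0, 0, -0.4],
    [0.95, -0.64, 0, 0, 0, 0, -0.4],
    [0.95, -0.64, 0, 0, 0, 0, -0.4],
    [0.95, -0.64, 0, 0, 0, 0, -0.4],
  ],
)

```text
time_s: 1.42
ee_pos: [357.9, -247.3, 239.5]
tcp_rot: [0.979, 0.204, 0.001, -0.001]
wrist_force: [-0.0, -0.5, -0.2]
finger_gap: 0.698
grasp_force: 0.0
```

```bash
python3 -c "
from h import *
go((436.2,-136.5,200),-31.7);print(r.read_state()['joints'],r.read_state()['ee_pos'])"
```

```text
t 1.42 mm [115.9 -70.3  39.8] share [ 0.966 -0.586  0.332] turn [-0.    -0.002 -0.387] deg [ -0.   -0.1 -34.8]
[-0.60640287  0.10606441 -0.33358944  1.13106681  0.00239371  2.12497735] [ 357.89239418 -247.31623431  239.51070267]
```

Emit:
apply_moves(
  rows=[
    [0.966, -0.586, 0.332, 0, 0, -0.387, -0.4],
    [0.966, -0.586, 0.332, 0, 0, -0.387, -0.4],
    [0.966, -0.586, 0.332, 0, 0, -0.387, -0.4],
    [0.966, -0.586, 0.332, 0, 0, -0.387, -0.4],
    [0.966, -0.586, 0.332, 0, 0, -0.387, -0.4],
  ],
)

```text
time_s: 1.83
ee_pos: [436.2, -137.8, 198.3]
tcp_rot: [0.872, 0.49, 0.0, -0.001]
wrist_force: [-0.7, -0.1, -0.5]
finger_gap: 0.7
grasp_force: 0.0
```

```bash
python3 -c "
from h import *
go((436.2,-136.5,64),-31.7)
a=save('scene','pics/s1.png')[120:260,180:320];b=save('top','pics/t1.png')[190:310,250:370]
cv2.imwrite('pics/v1.png',np.hstack([cv2.resize(x,(390,390),interpolation=2) for x in(a,b)])[:,:,::-1])"
```

```text
t 1.83 mm [  1.   -0.4 134.3] share [ 0.008 -0.004  1.119] turn [-0.001 -0.001  0.005] deg [-0.1 -0.1  0.4]
```

View pics/v1.png

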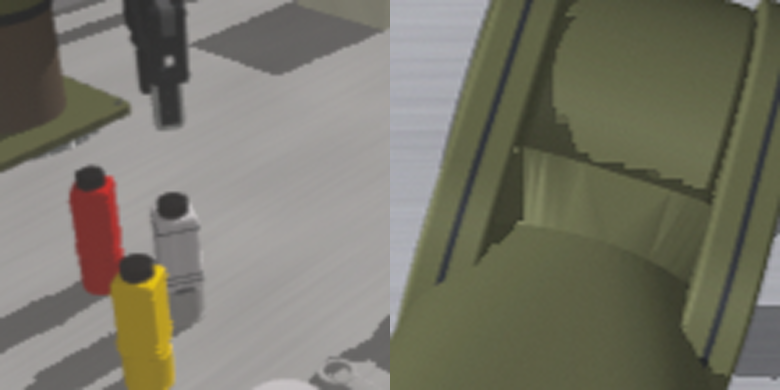

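The scene view shows the fingers directly over the aluminium gun's cap (crop 170,125 above 172,205). The top view is hidden by the arm, so I'm descending.

Emit:
apply_moves(
  rows=[
    [0.008, 0, 0.3, 0, 0, 0, -0.4],
    [0.008, 0, 0.6, 0, 0, 0, -0.4],
    [0.008, 0, 0.8, 0, 0, 0, -0.4],
    [0.008, 0, 0.8, 0, 0, 0, -0.4],
  ],
)

```text
time_s: 2.27
ee_pos: [431.2, -139.4, 99.6]
tcp_rot: [0.875, 0.484, -0.003, -0.003]
wrist_force: [-0.3, 0.7, 0.6]
finger_gap: 0.699
grasp_force: 0.0
```

Emit:
apply_moves(
  rows=[
    [0, 0, 0.16, 0, 0, 0, -0.4],
    [0, 0, 0.32, 0, 0, 0, -0.4],
    [0, 0, 0.32, 0, 0, 0, -0.4],
  ],
)

```text
time_s: 2.52
ee_pos: [433.9, -140.2, 64.0]
tcp_rot: [0.875, 0.484, -0.001, -0.001]
wrist_force: [0.1, 0.3, -0.7]
finger_gap: 0.697
grasp_force: 0.0
```

Emit:
apply_moves(
  rows=[
    [0, 0, 0, 0, 0, 0, 0.6],
    [0, 0, 0, 0, 0, 0, 0.6],
    [0, 0, 0, 0, 0, 0, 0.6],
    [0, 0, 0, 0, 0, 0, 0.6],
    [0, 0, 0, 0, 0, 0, 0.6],
  ],
  force=60,
)

```text
time_s: 2.93
ee_pos: [436.3, -140.7, 66.8]
tcp_rot: [0.874, 0.485, 0.001, 0.001]
wrist_force: [-2.2, -0.0, 6.2]
finger_gap: 0.393
grasp_force: 59.6
```

Emit:
apply_moves(
  rows=[
    [0, 0, -0.15, 0, 0, 0, 0.6],
    [0, 0, -0.45, 0, 0, 0, 0.6],
    [0, 0, -0.75, 0, 0, 0, 0.6],
    [0, 0, -1, 0, 0, 0, 0.6],
    [0, 0, -1, 0, 0, 0, 0.6],
  ],
)

```text
time_s: 3.35
ee_pos: [439.4, -141.3, 191.5]
tcp_rot: [0.874, 0.485, 0.004, 0.004]
wrist_force: [1.5, -0.3, -3.5]
finger_gap: 0.39
grasp_force: 60.8
```

Emit:
apply_moves(
  rows=[
    [0, 0, 0, 0, 0, 0, 0.6],
    [0, 0, 0, 0, 0, 0, 0.6],
    [0, 0, 0, 0, 0, 0, 0.6],
  ],
  force=80,
)

```text
time_s: 3.6
ee_pos: [433.8, -139.5, 183.5]
tcp_rot: [0.874, 0.485, -0.001, -0.001]
wrist_force: [-0.0, 0.1, -3.2]
finger_gap: 0.384
grasp_force: 81.1
```

```bash
cat >> h.py <<'E'
foot=np.array([607.0,62.5,98.]);nz=np.array([-.393,.156,.906]);nz/=np.linalg.norm(nz)
def tool_on(nzv,M=None):
    if M is None: M=R.from_quat(r.read_state()["tcp_rot"]).as_matrix()
    z=M[:,2];a=np.cross(z,-nzv);s=np.linalg.norm(a);return R.from_rotvec(a/s*np.arcsin(s)).as_matrix()@M if s>1e-9 else M
E
python3 -c "
from h import *
s=r.read_state();print(s['joints'],s['ee_pos'],s['wrist_force'],s['torque'],s['finger_gap'])
go(foot+140*nz,Rt=tool_on(nz))
a=save('scene','pics/s2.png')[80:240,180:340]
cv2.imwrite('pics/v2.png',cv2.resize(a,None,fx=3.5,fy=3.5,interpolation=2)[:,:,::-1])"
```

```text
[-3.11206671e-01  1.78633800e-01 -3.98071656e-01  9.97604266e-01
  9.56396559e-06  1.81679518e+00] [ 433.84477651 -139.54672488  183.47413307] [-0.02066496  0.09885367 -3.1674377 ] [-0.0535562   0.03767583 -0.04797963] 0.3842582272141184
t 3.6 mm [252.5 -18.3 -41.5] share [ 2.104 -0.152 -0.346] turn [-0.276  0.05   0.   ] deg [-24.8   4.5   0. ]
```

View pics/v2.png

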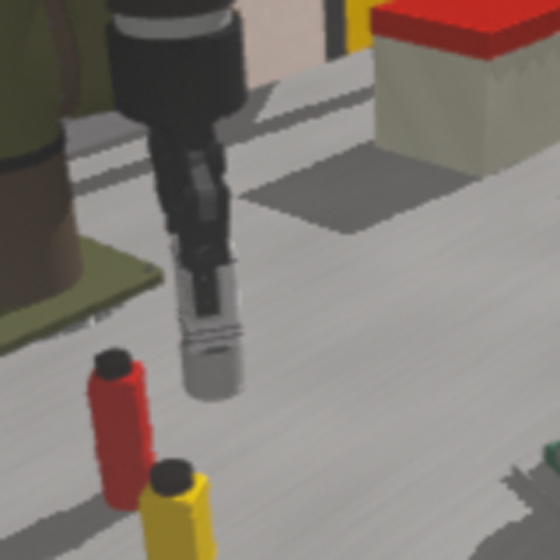

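Emit:
apply_moves(
  rows=[
    [0.35, -0.03, -0.2, 0, 0, 0, 0.6],
    [0.7, -0.06, -0.35, 0, 0, 0, 0.6],
    [1, -0.08, -0.5, 0, 0, 0, 0.6],
    [1, -0.08, -0.5, 0, 0, 0, 0.6],
  ],
)

```text
time_s: 3.98
ee_pos: [494.0, -29.2, 246.3]
tcp_rot: [0.873, 0.487, 0.002, -0.0]
wrist_force: [1.1, -0.1, -2.3]
finger_gap: 0.388
grasp_force: 81.5
```

```bash
python3 -c "
from h import *
go(foot+140*nz,Rt=tool_on(nz))"
```

```text
t 3.98 mm [127.  -10.4  22. ] share [ 1.058 -0.087  0.184] turn [-0.272  0.046 -0.   ] deg [-24.5   4.1  -0. ]
```

Emit:
apply_moves(
  rows=[
    [0.25, -0.02, 0, -0.07, 0.01, 0, 0.6],
    [0.5, -0.04, 0.05, -0.14, 0.02, 0, 0.6],
    [0.75, -0.06, 0.1, -0.21, 0.04, 0, 0.6],
    [1, -0.08, 0.15, -0.272, 0.046, 0, 0.6],
    [1, -0.08, 0.15, -0.272, 0.046, 0, 0.6],
  ],
)

```text
time_s: 4.4
ee_pos: [542.0, 79.3, 222.1]
tcp_rot: [0.852, 0.479, 0.133, 0.166]
wrist_force: [-0.5, 0.2, -4.5]
finger_gap: 0.39
grasp_force: 81.7
```

Emit:
apply_moves(
  rows=[
    [0, 0, 0, 0, 0, 0, 0.6],
    [0, 0, 0, 0, 0, 0, 0.6],
    [0, 0, 0, 0, 0, 0, 0.6],
  ],
)

```text
time_s: 4.65
ee_pos: [545.9, 72.8, 226.6]
tcp_rot: [0.854, 0.474, 0.133, 0.168]
wrist_force: [-0.4, 0.0, -3.1]
finger_gap: 0.386
grasp_force: 81.7
```

```bash
python3 -c "
from h import *
np.set_printoptions(precision=3,suppress=True)
go(foot+140*nz,Rt=tool_on(nz))
s=r.read_state();print(s['joints'],s['ee_pos'],s['wrist_force']);M=R.from_quat(s['tcp_rot']).as_matrix();print(M)
z=M[:,2]
for n in('scene','top'):
  for k in(-22,34,66):print(n,k,proj(n,s['ee_pos']+k*z))
  print(n,'foot',proj(n,foot),'tip',proj(n,foot+45*nz))
a=save('scene','pics/s3.png')[110:220,300:410];b=save('top','pics/t3.png')[110:220,145:255]
cv2.imwrite('pics/v3.png',np.hstack([cv2.resize(x,(400,400),interpolation=2) for x in(a,b)])[:,:,::-1])"
```

```text
t 4.65 mm [12.9 -1.8  2.1] share [ 0.108 -0.015  0.017] turn [-0.002  0.005 -0.   ] deg [-0.2  0.4 -0. ]
[ 0.281  0.079 -0.497  0.649 -0.265  2.364] [545.885  72.771 226.605] [-0.36   0.029 -3.104]
[[ 0.516  0.764  0.387]
 [ 0.854 -0.495 -0.161]
 [ 0.069  0.413 -0.908]]
scene -22 [336.725 118.389]
scene 34 [341.063 143.024]
scene 66 [343.498 156.855]
scene foot [354.4   187.656] tip [350.974 168.833]
top -22 [179.441 184.139]
top 34 [190.532 176.288]
top 66 [196.343 172.174]
top foot [202.432 160.259] tip [195.102 165.373]
```

View pics/v3.png

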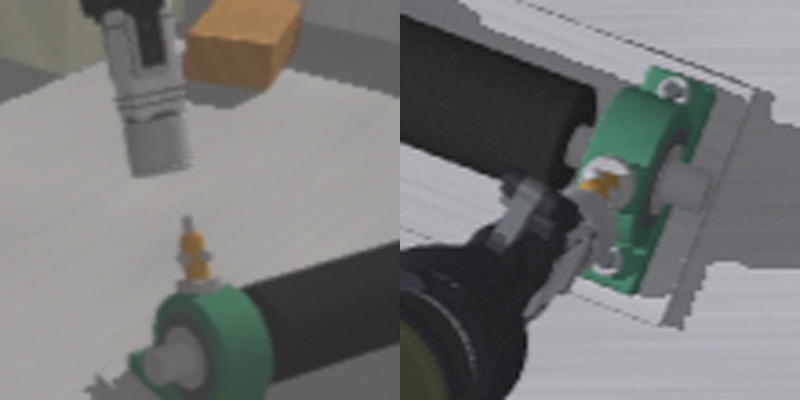

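Emit:
apply_moves(
  rows=[
    [0.085, -0.015, 0.05, -0.002, 0.005, 0, 0.6],
    [0.085, -0.015, 0.1, -0.002, 0.005, 0, 0.6],
    [0.085, -0.015, 0.1, -0.002, 0.005, 0, 0.6],
    [0.085, -0.015, 0.1, -0.002, 0.005, 0, 0.6],
    [0.085, -0.015, 0.1, -0.002, 0.005, 0, 0.6],
  ],
)

```text
time_s: 5.17
ee_pos: [554.3, 81.2, 215.8]
tcp_rot: [0.853, 0.474, 0.138, 0.167]
wrist_force: [0.3, -0.0, -3.2]
finger_gap: 0.39
grasp_force: 81.9
```

```bash
cat > m.py <<'E'
from h import *
np.set_printoptions(precision=2,suppress=True)
s=r.read_state();M=R.from_quat(s['tcp_rot']).as_matrix();e=s['ee_pos'];z=M[:,2]
print(e,s['wrist_force']);go(foot+123*nz,Rt=tool_on(nz))
for n in('scene','top'):
  p=proj(n,e+66*z);print(n,'mouth pred',p,'cap',proj(n,e-50*z),'d per 5mm toolx',proj(n,e+66*z+5*M[:,0])-p,'tooly',proj(n,e+66*z+5*M[:,1])-p,'foot',proj(n,foot),'tip',proj(n,foot+45*nz))
a=save('scene','pics/s4.png');b=save('top','pics/t4.png')
for n in('scene','top'):
  for d in r.outline_of('gun',n):
    q=d['pixels'];bb=np.round(d['bbox'])
    print(n,d['conf'],bb)
    if n=='scene' and bb[0]>300:
      for y in range(int(bb[1]),int(bb[3])+1):
        x=np.flatnonzero(q[y]);print(y,x.min(),x.max(),len(x)) if len(x) else 0
g=a[125:200,325:375].astype(int).max(2);np.savetxt('g.txt',g[15:60,:40],fmt='%3d');print(open('g.txt').read())
cv2.imwrite('pics/v4.png',np.hstack([cv2.resize(x,(400,400),interpolation=2) for x in(a[130:200,315:385],b[130:200,165:235])])[:,:,::-1])
E
python3 m.py
```

```text
[554.31  81.17 215.76] [ 0.29 -0.03 -3.17]
t 5.17 mm [2.2 0.4 7.3] share [0.02 0.   0.06] turn [ 0. -0. -0.] deg [ 0.  -0.1 -0. ]
scene mouth pred [348.58 160.84] cap [339.3  110.41] d per 5mm toolx [ 1.98 -0.48] tooly [0.87 0.01] foot [354.4  187.66] tip [350.97 168.83]
top mouth pred [192.65 168.47] cap [169.99 184.57] d per 5mm toolx [-2.34 -1.38] tooly [ 1.15 -2.26] foot [202.43 160.26] tip [195.1  165.37]
scene 0.63 [334. 112. 364. 165.]
113 336 337 2
114 336 337 2
115 336 337 2
116 336 337 2
117 335 351 6
118 334 351 8
119 334 351 8
120 333 351 8
121 334 352 8
122 334 352 9
123 334 352 8
124 334 352 8
125 335 352 7
126 335 352 7
127 335 353 8
128 335 353 9
129 335 353 9
130 335 353 8
131 336 353 7
132 336 354 8
133 336 354 10
134 336 354 11
135 336 354 15
136 337 354 18
137 337 355 19
138 337 355 19
139 337 355 19
140 337 356 20
141 337 355 19
142 337 355 19
143 338 355 18
144 338 355 18
145 338 355 18
146 338 356 19
147 339 356 18
148 339 356 18
149 339 356 18
150 339 356 18
151 339 357 19
152 340 357 18
153 340 357 18
154 340 357 18
155 340 357 18
156 340 357 18
157 340 358 1
[... 6734 characters left out ...]
 106 108 113 118 115 107 107 116 140 160 161 160 160 161 160
163 163 163 163 162 162 163 162 162 161 160 161 160 159 159 159 158 156 156 156 157 157 153 135 110 106 108 112 117 115 108 108 123 147 159 160 160 160 161 161
163 163 163 162 163 163 162 161 161 161 161 160 160 160 159 158 157 156 158 158 158 159 159 151 127 109 106 111 116 118 115 124 156 159 160 160 160 160 160 163
163 162 163 163 162 162 161 161 162 161 161 161 160 160 158 157 158 158 158 158 159 160 160 158 147 123 109 114 116 119 118 131 158 160 159 159 159 161 162 162
163 163 163 161 161 161 161 162 161 161 161 160 159 158 158 158 157 158 159 160 160 160 158 157 154 135 113 113 116 119 122 137 156 159 159 160 161 162 162 162
```

View pics/v4.png

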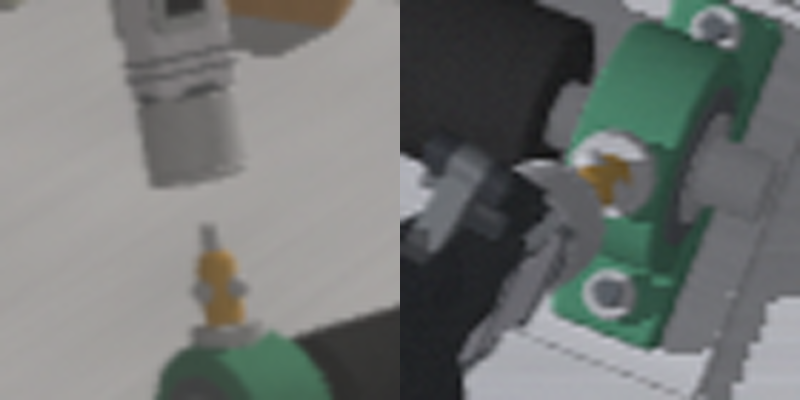

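```bash
cat > ov.py <<'E'
from h import *
import sys
dx,dy,k=map(float,sys.argv[1:4]);out=sys.argv[4]
s=r.read_state();M=R.from_quat(s['tcp_rot']).as_matrix();e=s['ee_pos'];ims=[]
for n,(x0,y0) in(("scene",(315,130)),("top",(165,130))):
    a=cv2.resize(r.camera(n)[y0:y0+70,x0:x0+70],(400,400),interpolation=2)[:,:,::-1].copy();f=400/70
    def poly(c,X,Y,rad,col):
        t=np.linspace(0,2*np.pi,60);P=[(proj(n,c+rad*(np.cos(q)*X+np.sin(q)*Y))-[x0,y0]+.5)*f for q in t]
        cv2.polylines(a,[np.round(P).astype(int)],True,col,1)
    c=e+M@[dx,dy,0];X,Y=M[:,0],M[:,1]
    poly(c+k*M[:,2],X,Y,20,(0,0,255));poly(c+(k-34)*M[:,2],X,Y,20,(255,0,255))
    x=np.cross([0,1,0],nz);x/=np.linalg.norm(x);y=np.cross(nz,x)
    poly(foot+4*nz,x,y,15,(255,255,0));poly(foot+34*nz,x,y,5,(0,255,0));poly(foot+45*nz,x,y,3.5,(255,0,0));ims.append(a)
cv2.imwrite(out,np.hstack(ims))
E
python3 ov.py 2 0 65 pics/v5.png
```

```text
(no output)
```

View pics/v5.png

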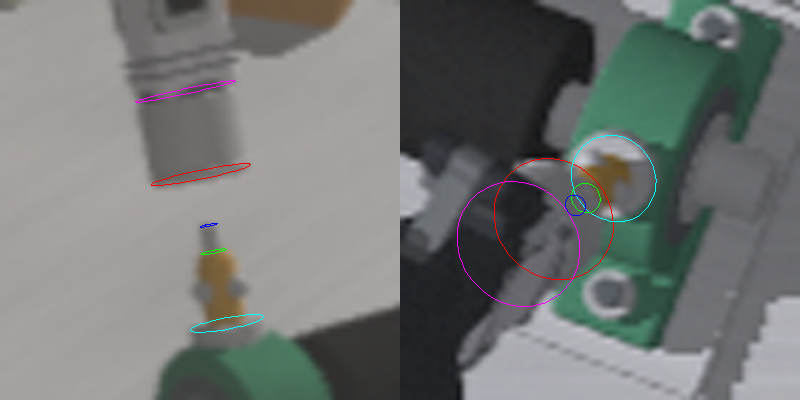

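```bash
python3 - <<'E'
from h import *
b=cv2.imread('pics/t4.png').astype(int)
print("G-R cols 184-211");
for v in range(150,184): print(v,' '.join('%3d'%x for x in (b[v,184:212,1]-b[v,184:212,2])))
print("max")
for v in range(150,184): print(v,' '.join('%3d'%x for x in b[v,184:212].max(1)))
E
```

```text
G-R cols 184-211
150   0  -1   1   0   0   1   0   0   0   1   1   1  31  52  57  56  55  55  56  56  56  54  54  52  52  52  53  53
151  -2   0   1   1   1   3   0   2   2   0   0   2  33  54  57  56  57  55  56  55  55  56  55  55  56  54  52  53
152   0   0   0   0   0   0   1   2   2   0   1  13  46  57  55  55  46  30  28  37  42  52  57  55  55  53  54  54
153   0  -1  -1  -2   0   1   0   0   1   1   2  34  54  56  35  18   6   2   1   1   1  10  43  56  54  54  54  53
154   1  -1  -2  -1   0   1  -1   1   2   2   1  47  59  22   5   0   1   1   0   2   1   0   2  29  51  55  56  55
155   0   0   2   1   0  -1   0   1   0   0  13  47  23   5   2  -1   0  -1   1   1   1   0   1   1  18  32  34  49
156   1   0   3   1   1  -2   1   1  -1   0  33  21   6   0   2  -1   0   1   2   2   0   0   1   2  11  26  32  33
157   0  -2   0  -1   0   1   0  -2   1   1  25   8   3   2   0   0 -10 -22 -19  -7  -1   1   1   1   1  11  27  34
158  -1   1   1   1   1   1   2   2   0   5  36  10   1   0   0   0  -2 -16 -20 -22 -13  -1   1  -2   1  11  26  32
159   1   1   1   0   0   1   0   1   0
[... 6108 characters left out ...]
  67
178  80  94 106 109 110 110  86  82  75  94  95 103 124 129 152 171 152 153 170 178 144 100  79  83  81 103 105 100
179  88 103 108 110 110 101  81  80  99  99 111 125 128 154 159 124 102 102 105 111 114  94  80  82  82 113 125 123
180  97 106 110 109 109  93  94 105 112 125 127 127 129 161 143 108 102 101 100  90 106 103  86  81  80  81  82  79
181 103 109 109 108 101  91 132 131 134 132 129 127 137 162 152 115 100 102  99  89 105 106  88  81  81  82  81  79
182 107 110 110 110  94 110 169 166 141 130 129 128 129 160 165 124 102 102  86  93 109 102  85  83  83  81  81  78
183 110 110 110 102  90 148 185 163 136 128 130 129 128 143 168 157 117  98  88 106 110  94  84  82  82  83  81  77
```

Emit:
apply_moves(
  rows=[
    [-0.009, 0.026, 0.04, 0, 0, 0, 0.6],
    [-0.009, 0.026, 0.08, 0, 0, 0, 0.6],
    [-0.009, 0.026, 0.12, 0, 0, 0, 0.6],
    [-0.009, 0.026, 0.12, 0, 0, 0, 0.6],
    [-0.009, 0.026, 0.12, 0, 0, 0, 0.6],
  ],
  force=100,
)

```text
time_s: 5.88
ee_pos: [561.6, 76.5, 203.5]
tcp_rot: [0.853, 0.475, 0.138, 0.167]
wrist_force: [-0.6, 0.2, -3.6]
finger_gap: 0.383
grasp_force: 99.3
```

Emit:
apply_moves(
  rows=[
    [0, 0, 0.03, 0, 0, 0, 0.6],
    [0, 0, 0.06, 0, 0, 0, 0.6],
    [0, 0, 0.09, 0, 0, 0, 0.6],
    [0, 0, 0.12, 0, 0, 0, 0.6],
    [0, 0, 0.12, 0, 0, 0, 0.6],
  ],
)

```text
time_s: 6.3
ee_pos: [567.4, 74.4, 190.3]
tcp_rot: [0.853, 0.475, 0.138, 0.167]
wrist_force: [-0.1, -0.0, -3.4]
finger_gap: 0.38
grasp_force: 99.3
```

```bash
cat > w.py <<'E'
from h import *
np.set_printoptions(precision=2,suppress=True)
s=r.read_state();M=R.from_quat(s['tcp_rot']).as_matrix()
print('tool-frame force',M.T@(s['wrist_force']-[0,0,-3.1]),'torque',M.T@s['torque'],'along nipple',(s['ee_pos']-foot)@nz,'lat tool',(M.T@(s['ee_pos']-foot))[:2],'tilt deg',np.degrees(np.arccos(min(1,-M[:,2]@nz))),'gap',s['finger_gap'],s['grasp_force'],s['time_s'])
E
python3 w.py; python3 ov.py 3 -2.6 65 pics/v6.png
```

```text
tool-frame force [-0.07 -0.15  0.24] torque [ 0.62 -0.15  0.05] along nipple 101.03511444278496 lat tool [-3.07  2.26] tilt deg 0.08299033185638113 gap 0.3797375803247134 99.2874276638031 6.3
```

View pics/v6.png

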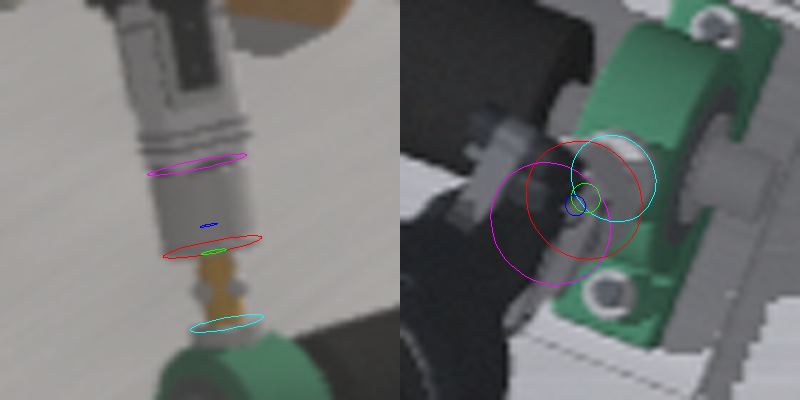

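The mouth now sits over the nipple tip (scene crop 209,250) with no contact force. I'm advancing in small steps and watching the force.

Emit:
apply_moves(
  rows=[
    [0, 0, 0.025, 0, 0, 0, 0.6],
    [0, 0, 0.05, 0, 0, 0, 0.6],
    [0, 0, 0.075, 0, 0, 0, 0.6],
    [0, 0, 0.075, 0, 0, 0, 0.6],
  ],
)

```text
time_s: 6.73
ee_pos: [571.0, 73.0, 182.4]
tcp_rot: [0.853, 0.475, 0.138, 0.167]
wrist_force: [-0.3, -0.2, -3.2]
finger_gap: 0.383
grasp_force: 99.5
```

```bash
python3 w.py
```

```text
tool-frame force [-0.33 -0.19 -0.  ] torque [ 0.64 -0.17  0.03] along nipple 92.23969136187944 lat tool [-2.97  2.41] tilt deg 0.09490208737865541 gap 0.3825519040045274 99.50792670249939 6.7333
```

Emit:
apply_moves(
  rows=[
    [0, 0, 0.02, 0, 0, 0, 0.6],
    [0, 0, 0.04, 0, 0, 0, 0.6],
    [0, 0, 0.06, 0, 0, 0, 0.6],
    [0, 0, 0.06, 0, 0, 0, 0.6],
  ],
)

```text
time_s: 7.07
ee_pos: [573.9, 72.5, 177.1]
tcp_rot: [0.853, 0.475, 0.139, 0.167]
wrist_force: [-2.2, 1.2, 0.8]
finger_gap: 0.388
grasp_force: 100.5
```

```bash
python3 w.py
```

```text
tool-frame force [ 0.22 -0.66 -4.59] torque [ 1.08 -0.15  0.  ] along nipple 86.21805737777841 lat tool [-2.16  2.78] tilt deg 0.20066215110883648 gap 0.38826630260175277 100.50863742828369 7.0667
```

Emit:
apply_moves(
  rows=[
    [0, 0, 0.02, 0, 0, 0, 0.6],
    [0, 0, 0.04, 0, 0, 0, 0.6],
    [0, 0, 0.05, 0, 0, 0, 0.6],
    [0, 0, 0.05, 0, 0, 0, 0.6],
  ],
)

```text
time_s: 7.4
ee_pos: [576.2, 71.8, 171.3]
tcp_rot: [0.853, 0.475, 0.139, 0.167]
wrist_force: [-2.3, 1.4, -0.5]
finger_gap: 0.383
grasp_force: 100.3
```

```bash
python3 w.py
```

```text
tool-frame force [ 0.2  -1.34 -3.42] torque [1.21 0.05 0.09] along nipple 80.02110169605905 lat tool [-2.05  2.38] tilt deg 0.2137287634545506 gap 0.38336321473646506 100.25968551635742 7.4
```

Emit:
apply_moves(
  rows=[
    [0, -0.004, 0.02, 0, 0, 0, 0.6],
    [0, -0.004, 0.04, 0, 0, 0, 0.6],
    [0, -0.004, 0.05, 0, 0, 0, 0.6],
    [0, -0.004, 0.05, 0, 0, 0, 0.6],
  ],
)

```text
time_s: 7.73
ee_pos: [578.4, 70.7, 165.3]
tcp_rot: [0.853, 0.475, 0.138, 0.167]
wrist_force: [-4.1, 3.2, 1.9]
finger_gap: 0.385
grasp_force: 100.8
```

```bash
python3 w.py
```

```text
tool-frame force [ 0.98 -2.64 -6.67] torque [ 1.3  -0.04  0.01] along nipple 73.52346181037484 lat tool [-2.37  2.08] tilt deg 0.16069904358302187 gap 0.3853071763184996 100.80418467521667 7.7333
```

Emit:
apply_moves(
  rows=[
    [0.003, -0.006, 0.02, 0, 0, 0, 0.6],
    [0.003, -0.006, 0.04, 0, 0, 0, 0.6],
    [0.003, -0.006, 0.05, 0, 0, 0, 0.6],
    [0.003, -0.006, 0.05, 0, 0, 0, 0.6],
  ],
)

```text
time_s: 8.07
ee_pos: [579.8, 70.4, 162.5]
tcp_rot: [0.853, 0.475, 0.139, 0.168]
wrist_force: [-19.3, 4.1, 23.0]
finger_gap: 0.383
grasp_force: 104.1
```

```bash
python3 w.py
```

```text
tool-frame force [ -4.28  -5.83 -31.88] torque [ 2.03 -1.19  0.01] along nipple 70.36613497363369 lat tool [-2.17  2.28] tilt deg 0.21566326494642468 gap 0.3834020087637035 104.10632371902466 8.0667
```

Emit:
apply_moves(
  rows=[
    [-0.003, -0.005, 0, 0, 0, 0, 0.6],
    [-0.003, -0.005, 0, 0, 0, 0, 0.6],
    [-0.003, -0.005, 0, 0, 0, 0, 0.6],
    [-0.003, -0.005, 0, 0, 0, 0, 0.6],
  ],
)

```text
time_s: 8.4
ee_pos: [579.7, 70.4, 162.4]
tcp_rot: [0.853, 0.475, 0.139, 0.168]
wrist_force: [-16.6, 3.6, 20.6]
finger_gap: 0.383
grasp_force: 103.7
```

```bash
python3 w.py; python3 ov.py 2.2 -2.2 66.4 pics/v7.png
```

```text
tool-frame force [ -3.5   -4.48 -28.58] torque [ 1.82 -0.99  0.01] along nipple 70.3480481358261 lat tool [-2.16  2.27] tilt deg 0.2750616311849982 gap 0.383141013640799 103.6504340171814 8.4
```

View pics/v7.png

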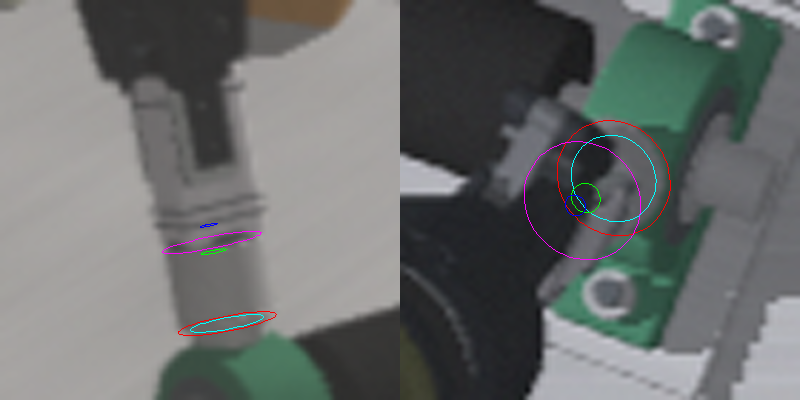

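The nose covers all the brass, and its rim sits on the flange (scene crop ~225,340). The hard stop holds at about 29 N with no slip, so the gun is fully home and I'm handing in.

```bash
python3 -c "
from workcell import r
print(r.job_done())"
```

```text
the job is handed in; nothing more can be done
None
```

The aluminium grease gun is on the tilted nipple and pushed fully home against the flange, still gripped and pushed at about 29 N. I handed the job in at about 8.5 s, with no verdict returned. The force readings and pictures indicate it is home, but the snap and valve pin travel were not measured directly.

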